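# Take the pile on the desk apart and lay each thing in its place

### The arm

A 6-joint arm with a two-finger parallel gripper is mounted at the origin on a cart in front of the work surface, level with it; the furniture and walls round the work are solid. World frame = base frame: x ahead of the robot, y to its left, z up, the work surface at z = 0. Lengths are in m, angles in degrees, forces in N, time in s.
With the tool pointing down it reaches from about 0.4 to 0.825 m from the base axis. Payload 7 kg.
Tool frame: the origin (TCP) lies midway between the tips of the shut fingers; the grasp point (between the pads) lies 19 mm behind it; z points along the fingers, y is the line along which they close (so a half turn about z gives the same grasp; the last joint's range is limited). The gripper opens to 88 mm and grips with 3 to 60 N. Pads are 19 mm wide; open, the fingers measure 130 mm over their backs; the gripper's body (78 mm by 193 mm) begins 47 mm behind the grasp point.
Start: joints at [83.199, 20.546, 0.682, 0, -70.136, -16.507], TCP at [0.267, 0.62, 0.227] pointing down, gripper open.
Joint ranges: [-176.03, 176.03], [-82.01, 121.73], [-58.28, 71.71], [-173.87, 95.51], [-174.79, -0.11], [-173.66, 173.66]. Speed limits (degrees/s): [136.94, 136.94, 172.46, 180, 180, 180].

### API

Orientations are given as [roll, pitch, yaw] about the fixed x, y, z axes, in that order (R = Rz(yaw) Ry(pitch) Rx(roll)).
In Python, from plant import ctrl, viewer, close_job gives the robot as it stands. The module is installed in compiled form; this text tells all that it offers.
- The arm moves only by the tool step_arm, never from a script. Its argument "moves" is a list that holds one entry, the list of rows, each a list of 5 numbers: the shift along the world's x, y, z in cm, then the turn about the world's z in rad, then the finger opening in cm, from 0 to 8.76. In form: [[[tx, ty, tz, twist, grip], ...]]. A call has 1 to 10 rows; each row shifts and turns the commanded pose from where the row before left it; what a row does not reach is not made up. A row lasts 1/10 s, in which the tool goes at most 50 mm and 8.59 degrees, less where a joint would pass 70% of its speed; a pose out of reach is approached as far as the arm can. A call with a gripper value outside its range is refused whole. The fingers move at their own pace and stop on an object; the grip force is fixed at half the most. Time passes only in rows, so rows that do not move let the fingers close. It gives the time, the measured TCP pose, the force, the opening and the grip force at its end, in the units of the state.
- ctrl.get_obs(): the state, without advancing time (a new reading comes with each control period).
- viewer.snapshot(name): name is "scene" or "side" or "wrist"; returns (picture, depth): 384x512x3 uint8, blue, green, red; 384x512 float32, m along the optical axis (not along the pixel's ray), 0 where there is no reading.
- viewer.camera_info(name): a dict with "camera_matrix" (3x3 intrinsics, pixels), "eye" and "orientation" of the camera in the world. Camera axes: x right, y down, z forward; pixel columns grow to the right and rows downward; lengths in m; the calibration is good to about 2 mm. The wrist camera is an equidistant fisheye: a pixel r from the principal point sees the ray r / f radians off the axis. A picture is of the moment at which its call begins: read the wrist's pose just before it. camera_info takes no time and is no camera call; for the wrist camera it gives the pose at the moment of the call.
- close_job(): hands the job in; it is judged then, once.
The state is a dict: "clock": time; "joint_pos": joint angles; "qvel": joint speeds; "tau": joint torques, N m; "tool_pos": TCP position; "orientation": TCP orientation; "force": force on the tool from outside, world axes, zero at the start; "moment": the same for the moment, N m; "opening": finger opening in m; "gripper_force": force on a finger pad.
Only numpy, scipy, OpenCV 4.12 (cv2) and the standard library are available. Lean on these libraries where they do the work, as an engineer would, in place of code of your own. Each camera call takes 0.05 s, during which the arm holds its last target. There are 200 camera calls.

### The job

Someone piled the desk things up on the left to wipe the desk. Take the pile apart and put everything back: the mouse on the middle of its mouse mat, the remote control squarely along the middle of the grey felt strip, the black stone block in the middle of the round cork coaster, and the red notebook squarely along the middle of the green mat. Let nothing tip over, and leave the column of dice where it stands.

Things in the scene. Friction and masses are not known exactly. Their poses are not given: they have to be found in the camera images.
- mouse_mid (a point): Black computer mouse, top of the pile, lying on the remote, a little tilted (about 0.06 rad) and lengthwise along it: 100 (its x) x 60 (its y) x 36 mm, domed. The point is its centre, 18 mm above its flat underside. Take it by its two long sides, across y. Weighs about 0.09 kg.
- remote_mid (a point): Pale grey remote control lying crosswise on the notebook, under the mouse: 179 (its x) x 47 (its y) x 19 mm. The point is its centre, 9.5 mm above its underside.
- onyx_block_mid (a point): Black polished stone block with a pale blue window in one side, standing on one end of the notebook: 57 x 56 x 59 mm high. The point is its centre, 29.5 mm above its underside. Weighs about 0.42 kg.
- notebook_mid (a point): Slim dark red hardcover notebook with a black elastic band near one end, bottom of the pile, on the worktop: 170 (its x) x 62 (its y) x 16 mm, rigid and shut. The point is its centre, 8 mm above its underside.
- mouse_mat_top (a point): Dark square mouse mat, fixed on the worktop: 176 (its x) x 166 (its y) x 2 mm. The point is the centre of its upper face. The mouse's place. Its x points straight away from the worktop's straight front edge, which lies 120 mm in front of the point; its y runs along that edge.
- grey_strip_top (a point): Grey felt strip with a darker border, 205 (its x) x 73 (its y) x 3 mm, fixed on a 3 mm brown leather desk pad. The point is the centre of its upper face. The remote's place; the remote's length goes along its x, either way round.
- cork_coaster_top (a point): Round cork coaster, diameter 92 mm, 3 mm thick, fixed on the brown leather desk pad. The point is the centre of its upper face. The stone block's place, turned anyhow.
- green_mat_top (a point): Dark green mat with a gold line round it, 196 (its x) x 88 (its y) x 3 mm, fixed on the brown leather desk pad. The point is the centre of its upper face. The notebook's place; the notebook's length goes along its x, either way round.
- totem_mid (a point): Column of four stone dice, 45 mm wide, 158 mm high, standing loose behind the mouse mat: leave it alone. The point is its centre, 79 mm up. Room: cabinets hang over the back of the worktop, undersides 0.55 m up, from 50 mm behind the mouse mat's centre backwards, and the arm can strike them: move sideways nearer the front edge, and carry low there (fingertips 0.1 m up clear everything).
Mind the look-alikes: they are no part of the job. What is shaped like the part that bears mouse_mid but pink is not meant.

How it is judged:
By the outcome, as a careful person would: the job done as asked, in the order asked, and still so for the second after the job is handed in, with the robot touching nothing.
It also fails if it takes over 104 s, if anything falls off the work surface, if the arm or the gripper's body presses on something with over 40 N, if the wrist force passes 120 N, or if a joint passes its speed limit or range.

## Working session

There is one attempt and no reset: what is moved stays moved. The work goes in short steps, Python scripts to look and compute and a tool call to move; the robot and the scene stay as the last step left them, time stands still between calls to the robot, and variables do not carry over. Pictures are saved under pics/ and viewed, at most 14 in all, crops included, and the job is handed in when it is done.

Besides the shell and the picture viewer there is one more tool, called after "Call:" in YAML: its name, and indented under it one key for each argument. step_arm: Moves the arm, as the interface text tells. Its arguments: {"type":"object","properties":{"moves":{"type":"array","items":{"type":"array","items":{"type":"array","items":{"type":"number"}}}}},"required":["moves"]}

```bash
mkdir -p pics
cat > h.py <<'E'
import numpy as np, cv2
from plant import ctrl, viewer, close_job
from scipy.spatial.transform import Rotation as R
def shot(n,save=None):
    i=viewer.camera_info(n); p,d=viewer.snapshot(n)
    if save: cv2.imwrite('pics/'+save+'.png',p); np.save('pics/'+save+'.npy',d); np.save('pics/'+save+'_i.npy',i,allow_pickle=True)
    return p,d,i
def rot(i):
    o=np.array(i['orientation'],float)
    return o if o.shape==(3,3) else R.from_euler('xyz',o,degrees=True).as_matrix()
def cloud(d,i,fish=False):
    K=np.array(i['camera_matrix']); v,u=np.mgrid[:d.shape[0],:d.shape[1]]
    x=(u-K[0,2])/K[0,0]; y=(v-K[1,2])/K[1,1]
    if fish:
        r=np.hypot(x,y)+1e-9; t=np.tan(np.minimum(r,1.5))/r; x,y=x*t,y*t
    P=np.stack([x*d,y*d,d],-1)
    P=P@rot(i).T+np.array(i['eye']); P[d<=0]=np.nan
    return P
E
python3 - <<'E'
from h import *
for n in ['scene','side','wrist']:
    p,d,i=shot(n,n+'0'); print(n,i)
print(ctrl.get_obs())
a=cv2.imread('pics/scene0.png');b=cv2.imread('pics/side0.png')
E
```

```text
scene {'camera_matrix': array([[355.0391661 ,   0.        , 252.57940945],
       [  0.        , 355.0391661 , 189.98628433],
       [  0.        ,   0.        ,   1.        ]]), 'eye': array([-0.06067911, -0.61549245,  0.79868534]), 'orientation': array([-129.55435856,   -0.87209926,  -44.85197256])}
side {'camera_matrix': array([[347.07673712,   0.        , 254.68066259],
       [  0.        , 347.07673712, 198.06445013],
       [  0.        ,   0.        ,   1.        ]]), 'eye': array([0.53712565, 0.9848471 , 0.57637308]), 'orientation': array([-117.43446414,   -0.67857915, -179.58957449])}
wrist {'camera_matrix': array([[297.31863964,   0.        , 251.92253332],
       [  0.        , 297.31863964, 194.69088781],
       [  0.        ,   0.        ,   1.        ]]), 'eye': array([0.34248345, 0.58727642, 0.38420613]), 'orientation': array([ 1.62368906e+02, -1.20255767e-01, -1.13292257e+02])}
{'clock': 0.15, 'joint_pos': array([ 8.32007909e+01,  2.05815184e+01,  6.44806535e-01, -1.46799729e-02,
       -7.01347922e+01, -1.65072876e+01]), 'qvel': array([-0.02795911, -0.19777449,  0.16225387,  0.08443633,  0.00371306,
        0.05715176]), 'tau': array([-8.27356434e-04, -5.83275211e+01,  2.93290204e+01,  7.00116009e+00,
        8.79623025e-03, -1.03395407e-04]), 'tool_pos': array([0.26693713, 0.6195687 , 0.22583553]), 'orientation': array([ 1.79927521e+02, -7.08572410e-03, -2.33114892e+01]), 'force': array([ 0.24261028,  0.05375815, -0.07223512]), 'moment': array([-0.02416285, -0.00425725, -0.01549099]), 'gripper_force': 0.0, 'opening': 0.08762254436924723}
```

View pics/scene0.png

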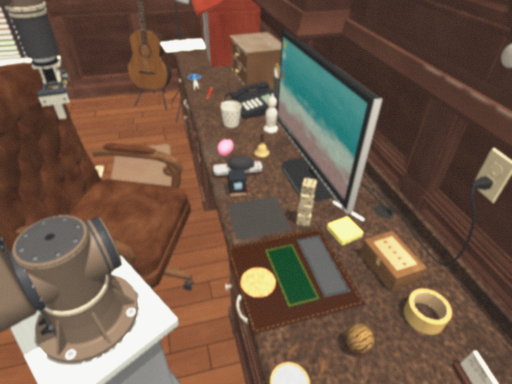

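View pics/side0.png

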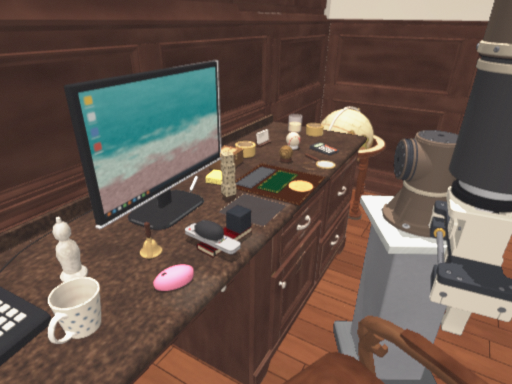

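View pics/wrist0.png

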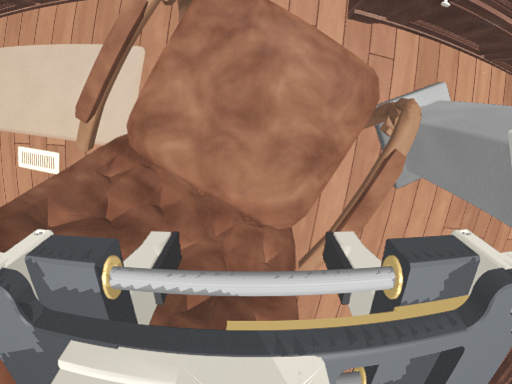

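Candidates: the black mouse at scene (240,162) / side (209,231) lies on the remote, while the pink look-alike is at scene (225,147) / side (174,278). The black one is the one to take. I'll check it in a top-down view reprojected from both depth images, next to a close crop.

```bash
cat >> h.py <<'E'
def load(n): return cv2.imread(f'pics/{n}.png'),np.load(f'pics/{n}.npy'),np.load(f'pics/{n}_i.npy',allow_pickle=True).item()
def ortho(names,x0,x1,y0,y1,res,zmax=.3):
    # rows: x decreasing downwards, cols: y decreasing to right
    H,W=int((x1-x0)/res),int((y1-y0)/res); im=np.zeros((H,W,3),np.uint8); zb=np.full((H,W),-1.)
    for n in names:
        p,d,i=load(n); f=4
        d2=cv2.resize(d,None,fx=f,fy=f,interpolation=cv2.INTER_NEAREST); p2=cv2.resize(p,None,fx=f,fy=f,interpolation=cv2.INTER_LINEAR)
        j=dict(i);K=np.array(i['camera_matrix'],float).copy();K[:2]*=f;K[:2,2]+=(f-1)/2;j['camera_matrix']=K
        P=cloud(d2,j,n.startswith('wrist')).reshape(-1,3);c=p2.reshape(-1,3)
        r=(x1-P[:,0])/res;k=(y1-P[:,1])/res
        m=np.isfinite(r)&(r>=0)&(r<H)&(k>=0)&(k<W)&(P[:,2]<zmax)
        P,c,r,k=P[m],c[m],r[m].astype(int),k[m].astype(int)
        o=np.argsort(P[:,2]);
        for a in [o]:
            up=P[a,2]>=zb[r[a],k[a]]; a=a[up]; im[r[a],k[a]]=c[a]; zb[r[a],k[a]]=P[a,2]
    return im,zb
E
python3 - <<'E'
from h import *
s,d,i=load('scene0'); P=cloud(d,i)
for n,(u,v) in dict(mouse=(240,160),remote=(222,169),block=(237,182),coaster=(258,282),green=(292,274),grey=(323,266),mat=(260,217),totem=(307,195),pink=(225,147)).items(): print(n,P[v,u].round(3))
s,d,i=load('side0'); P=cloud(d,i)
for n,(u,v) in dict(mouse=(209,231),remoteL=(193,231),remoteR=(232,244),block=(240,213),coaster=(301,186),pink=(174,278)).items(): print(n,P[v,u].round(3))
im,z=ortho(['side0','scene0'],.35,.95,-.45,.55,.0025)
cv2.imwrite('pics/top0.png',cv2.resize(im,None,fx=2,fy=2)[:600])
c=cv2.resize(load('side0')[0][190:300,140:290],None,fx=5,fy=5,interpolation=cv2.INTER_CUBIC);cv2.imwrite('pics/c0.png',c)
E
```

```text
mouse [0.657 0.154 0.069]
remote [0.604 0.193 0.035]
block [0.569 0.075 0.061]
coaster [ 0.364 -0.227  0.005]
green [ 0.448 -0.274  0.007]
grey [ 0.531 -0.316  0.006]
mat [ 0.547 -0.055  0.004]
totem [ 0.622 -0.171  0.124]
pink [0.711 0.298 0.034]
mouse [0.66  0.193 0.063]
remoteL [0.713 0.148 0.033]
remoteR [0.598 0.207 0.031]
block [0.58  0.116 0.076]
coaster [ 0.361 -0.221  0.005]
pink [0.726 0.346 0.029]
```

View pics/top0.png

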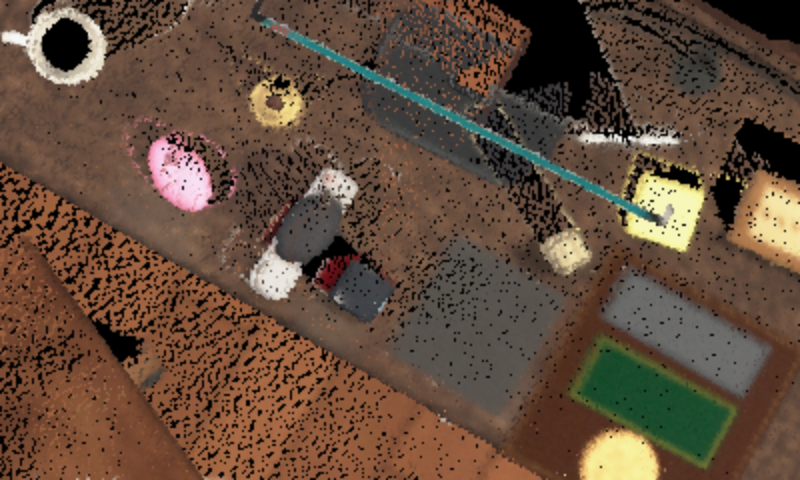

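View pics/c0.png

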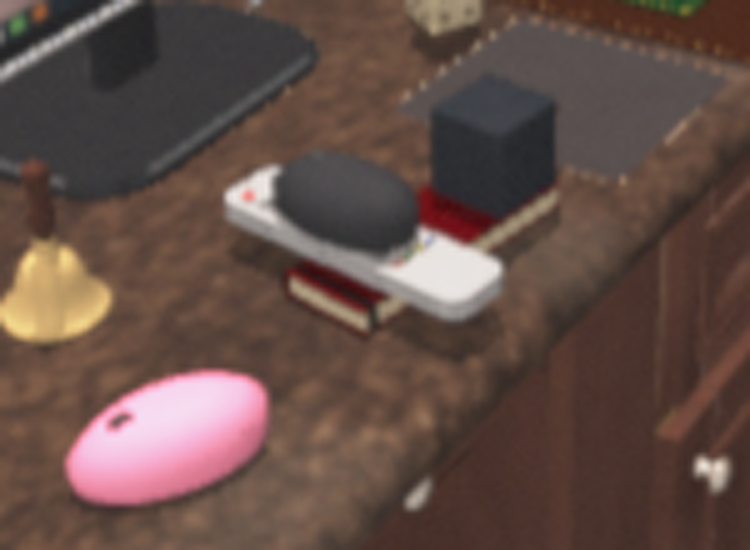

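```bash
cat > meas.py <<'E'
from h import *
def rect(mask,x1,y1,res):
    mask=cv2.morphologyEx(mask.astype(np.uint8),cv2.MORPH_CLOSE,np.ones((5,5)));mask=cv2.morphologyEx(mask,cv2.MORPH_OPEN,np.ones((3,3)))
    n,l,s,c=cv2.connectedComponentsWithStats(mask); k=1+np.argmax(s[1:,4])
    pts=np.argwhere(l==k).astype(np.float32)
    w=np.stack([x1-(pts[:,0]+.5)*res,y1-(pts[:,1]+.5)*res],1)
    (cx,cy),(a,b),ang=cv2.minAreaRect((w*1000).astype(np.float32))
    if a<b: a,b,ang=b,a,ang+90
    return f'c=({cx:.1f},{cy:.1f}) mean={(w.mean(0)*1000).round(1)} size=({a:.1f},{b:.1f}) long-axis yaw={(ang+90)%180-90:.1f}'
def run(tag,names=('scene','side')):
  for n in names:
    x1,y1,res=.85,.35,.001
    im,z=ortho([n+tag],.3,x1,-.45,y1,res)
    b,g,r=[im[...,k].astype(int) for k in range(3)]; ok=z>-.5
    X=x1-(np.arange(im.shape[0])[:,None]+.5)*res+0*z; Y=y1-(np.arange(im.shape[1])[None]+.5)*res+0*z
    sat=im.max(2).astype(int)-im.min(2)
    pile=(Y>.02)&(Y<.28)&(X>.5)&(X<.8)
    T=dict(green=ok&(g>r+15)&(z<.03)&(Y<-.1),
     grey=ok&(sat<25)&(Y<-.2)&(X<.62)&(X>.42)&(z<.02),
     coaster=ok&(r>150)&(b<200)&(sat>50)&(X<.43)&(Y<-.15)&(Y>-.3),
     mousemat=ok&(sat<18)&(z<.02)&(z>-.01)&(abs(X-.55)<.14)&(abs(Y+.055)<.14),
     mouse=ok&pile&(z>.042)&(Y>.13)&(im.max(2)<120),
     remote=ok&pile&(im.min(2)>120),
     block=ok&pile&(z>.068)&(Y<.135),
     notebook=ok&pile&(r>g+40)&(b<60)&(z>.01)&(z<.03))
    print(n)
    for k,m in T.items():
      try: print(' ',k,rect(m,x1,y1,res), 'z=%.3f'%np.median(z[m]))
      except Exception as e: print(k,'none')
if __name__=='__main__':
    import sys; run(sys.argv[1])
E
python3 meas.py 0
```

```text
scene
  green c=(447.6,-267.5) mean=[ 447.7 -267.6] size=(186.4,78.4) long-axis yaw=61.7 z=0.008
  grey c=(536.3,-306.8) mean=[ 535.1 -307.6] size=(211.6,78.3) long-axis yaw=60.3 z=0.008
  coaster c=(364.7,-224.3) mean=[ 364.7 -224.2] size=(99.7,97.6) long-axis yaw=45.0 z=0.007
  mousemat c=(544.1,-47.4) mean=[543.7 -47.7] size=(169.7,161.2) long-axis yaw=-28.9 z=0.004
  mouse c=(659.2,157.7) mean=[657.5 159.1] size=(95.8,52.4) long-axis yaw=-47.1 z=0.066
  remote c=(605.6,203.8) mean=[605.4 204. ] size=(54.9,48.8) long-axis yaw=-30.5 z=0.034
  block c=(585.6,96.0) mean=[584.8  95.4] size=(61.8,58.4) long-axis yaw=53.1 z=0.076
  notebook c=(596.5,59.5) mean=[596.8  59.4] size=(6.0,4.0) long-axis yaw=-90.0 z=0.018
side
  green c=(474.9,-217.4) mean=[ 473.3 -217. ] size=(89.3,83.8) long-axis yaw=-33.7 z=0.006
  grey c=(561.4,-273.0) mean=[ 560.9 -270.5] size=(86.1,41.5) long-axis yaw=12.8 z=0.006
  coaster c=(370.1,-216.1) mean=[ 368.9 -211.7] size=(96.8,75.0) long-axis yaw=-31.5 z=0.006
  mousemat c=(546.1,-44.2) mean=[527.8 -50.4] size=(169.4,160.0) long-axis yaw=-29.2 z=0.003
  mouse c=(666.3,175.6) mean=[663.9 175.6] size=(89.3,47.1) long-axis yaw=-19.0 z=0.064
  remote c=(611.6,205.7) mean=[608.5 210. ] size=(70.4,48.9) long-axis yaw=-34.6 z=0.033
  block c=(585.5,101.1) mean=[586.1 101.8] size=(58.6,57.5) long-axis yaw=54.6 z=0.075
  notebook c=(611.0,132.7) mean=[608.8 133.2] size=(50.1,24.1) long-axis yaw=-38.7 z=0.016
```

The top view and crop confirm the choice. The black mouse sits on the pale remote at crop (345,200), the block at (495,140) and the pink one at (170,435). I'll move over the pile for a closer wrist look.

Call:
step_arm:
  moves:
    - [[3, -3.9, 0, -0.012, 8.76], [3, -3.9, 0, -0.012, 8.76], [3, -3.9, 0, -0.012, 8.76], [3, -3.9, 0, -0.012, 8.76], [3, -3.9, 0, -0.012, 8.76], [3, -3.9, 0, -0.012, 8.76], [3, -3.9, 0, -0.012, 8.76], [3, -3.9, 0, -0.012, 8.76], [3, -3.9, 0, -0.012, 8.76], [3, -3.9, 0, -0.012, 8.76]]

```text
clock: 1.15
tool_pos: [0.5679, 0.2281, 0.2265]
orientation: [180.0, 0.0, -30.2]
force: [0.5, 1.6, 0.1]
opening: 0.0876
gripper_force: 0.0
```

Call:
step_arm:
  moves:
    - [[3.3, -3.7, 0, 0, 8.76], [3.3, -3.7, 0, 0, 8.76], [0, 0, 0, 0, 8.76], [0, 0, 0, 0, 8.76], [0, 0, 0, 0, 8.76]]

```text
clock: 1.65
tool_pos: [0.6327, 0.1561, 0.2263]
orientation: [180.0, 0.0, -30.2]
force: [1.0, 0.1, 0.1]
opening: 0.0877
gripper_force: 0.0
```

Run:
```python
from h import *
p,d,i=shot('wrist','wrist1'); o=ctrl.get_obs(); print(o['clock'],o['tool_pos'],o['orientation'])
im,z=ortho(['wrist1'],.5,.8,.0,.3,.0005)
a=cv2.resize(p,(512,384)); cv2.imwrite('pics/w1.png',a)
cv2.imwrite('pics/w1o.png',im)
```

```text
1.7 [0.63253792 0.1566368  0.22651709] [ 1.79998083e+02  1.28401882e-02 -3.01289684e+01]
```

View pics/w1.png

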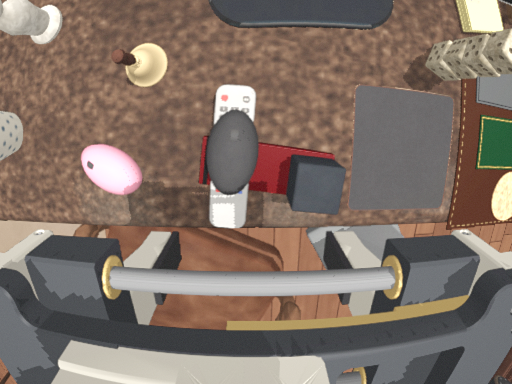

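View pics/w1o.png

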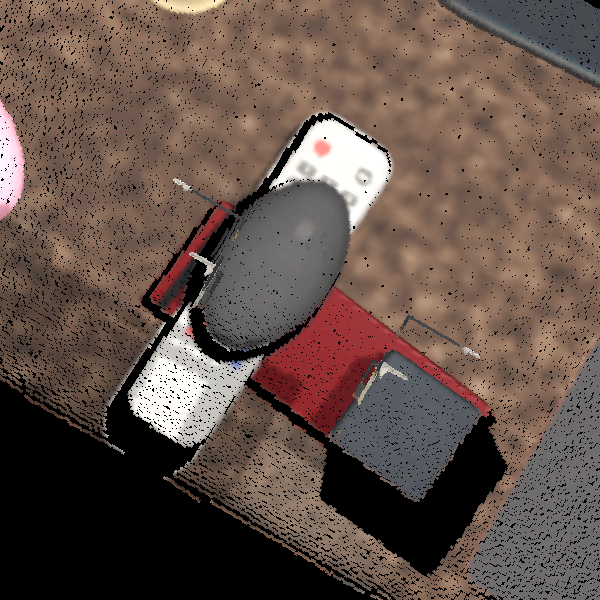

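```bash
python3 - <<'E'
from h import *
from meas import rect
x1,y1,res=.8,.3,.0005
im,z=ortho(['wrist1'],.5,x1,.0,y1,res)
b,g,r=[im[...,k].astype(int) for k in range(3)]
X=x1-(np.arange(600)[:,None]+.5)*res+0*z; Y=y1-(np.arange(600)[None]+.5)*res+0*z
print('remote',rect((im.min(2)>120)&(z>.02)&(z<.045)&(Y>.09),x1,y1,res))
m=(z>.038)&(im.max(2)<150)&(Y>.115)&(X>.6)
print('mouse',rect(m,x1,y1,res), z[m].max())
for zz in (.045,.05,.06,.065): print(' ',zz,rect((z>zz)&(Y>.115)&(X>.6),x1,y1,res))
print('block',rect((z>.065)&(Y<.15)&(X<.65),x1,y1,res), np.median(z[(z>.065)&(Y<.14)&(X<.64)]))
nb=(r>g+40)&(r>b+40)&(z>.008)&(z<.03)&(Y<.235)&(Y>.04)&(X>.56)
print('nb',rect(cv2.dilate(nb.astype(np.uint8),np.ones((9,9))),x1,y1,res),np.median(z[nb]))
p=np.argwhere(nb); w=np.stack([x1-p[:,0]*res,y1-p[:,1]*res],1)*1000
print(cv2.boxPoints(cv2.minAreaRect(w.astype(np.float32))))
E
python3 - <<'E'
E
```

```text
remote c=(609.5,204.9) mean=[606.5 206.9] size=(61.7,47.2) long-axis yaw=-34.6
mouse c=(667.5,162.7) mean=[667.4 162.2] size=(96.8,60.0) long-axis yaw=-30.1 0.2999993402847702
  0.045 c=(667.9,161.6) mean=[667.7 162.5] size=(95.5,64.8) long-axis yaw=-55.7
  0.05 c=(667.7,162.4) mean=[667.3 163.2] size=(94.0,64.4) long-axis yaw=-55.7
  0.06 c=(666.5,167.0) mean=[664.4 166.3] size=(83.3,60.4) long-axis yaw=-49.2
  0.065 c=(662.3,169.0) mean=[663.6 167.7] size=(75.7,50.5) long-axis yaw=-65.4
block c=(587.6,99.0) mean=[587.5  97.9] size=(61.3,57.5) long-axis yaw=55.0 0.0754077454312515
nb c=(603.3,114.1) mean=[617.8 126.5] size=(111.9,68.6) long-axis yaw=52.8 0.016444635541036923
[[546.05023   92.018265]
 [596.29865   53.05446 ]
 [701.3033   188.47029 ]
 [651.0549   227.4341  ]]
```

The wrist view shows the mouse at (232,150), remote ends at (235,95) and (228,210), block at (315,185) and the notebook in red between them. From that, the mouse is at (0.667, 0.1625) m, yaw about −31°.

Call:
step_arm:
  moves:
    - [[3.45, 0.6, -2.9, -0.015, 7.6], [0, 0, -4.5, 0, 7.6], [0, 0, -4.5, 0, 7.6], [0, 0, -3, 0, 7.6], [0, 0, -2, 0, 7.6], [0, 0, -1.5, 0, 7.6], [0, 0, -0.5, 0, 7.6], [0, 0, 0, 0, 7.6], [0, 0, 0, 0, 7.6]]

```text
clock: 2.6
tool_pos: [0.6683, 0.1626, 0.039]
orientation: [-179.9, -0.1, -31.0]
force: [0.7, 0.5, 1.2]
opening: 0.0762
gripper_force: 0.0
```

Call:
step_arm:
  moves:
    - [[0, 0, 0, 0, 6.5], [0, 0, 0, 0, 6], [0, 0, 0, 0, 5], [0, 0, 0, 0, 4], [0, 0, 0, 0, 4], [0, 0, 0, 0, 4], [0, 0, 0, 0, 4]]

```text
clock: 3.3
tool_pos: [0.668, 0.162, 0.0383]
orientation: [-180.0, -0.0, -31.0]
force: [-1.2, 0.8, 6.2]
opening: 0.0579
gripper_force: 30.0
```

Call:
step_arm:
  moves:
    - [[0, 0, 0.7, 0, 4], [0, 0, 2, 0, 4], [0, 0, 4, 0, 4], [0, 0, 4, 0.035, 4], [-2.3, -3.9, 0, 0, 4], [-3, -5, 0, 0, 4], [-2.5, -4.3, 0, 0, 4], [-2.5, -4.3, 0, 0, 4], [-2, -3.4, 0, 0, 4], [0, 0, 0, 0, 4]]

```text
clock: 4.3
tool_pos: [0.5456, -0.0433, 0.1448]
orientation: [180.0, 0.1, -29.2]
force: [0.8, 0.1, -0.6]
opening: 0.0581
gripper_force: 30.0
```

Run:
```python
from h import *
for n in ['wrist','side','scene']: shot(n,n+'2')
o=ctrl.get_obs(); print(o['clock'],o['tool_pos'],o['orientation'])
t=o['tool_pos'];y=np.radians(o['orientation'][2]);ex=np.array([np.cos(y),np.sin(y)])
for n in ['wrist2','side2']:
    p,d,i=load(n);P=cloud(d,i,n[0]=='w');m=(np.hypot(P[...,0]-t[0],P[...,1]-t[1])<.08)&(P[...,2]>t[2]-.03)&(P[...,2]<t[2]+.04)
    sat=p.max(2).astype(int)-p.min(2); m&=(p.max(2)<140)
    q=P[m]; a=(q[:,:2]-t[:2])@ex; print(n,m.sum(),np.percentile(a,[0,1,5,50,95,99,100]).round(4),'z',np.percentile(q[:,2]-t[2],[0,1,5,95,99]).round(4))
a,b=load('wrist2')[0],load('side2')[0]
cv2.imwrite('pics/v2.png',np.hstack([a[::1,100:420],cv2.resize(b[130:258,190:318],(384,384))]))
```

```text
4.45 [ 0.54910772 -0.04013314  0.14494189] [-1.79972559e+02 -2.99823096e-02 -2.90765575e+01]
wrist2 11454 [-0.0433 -0.0358 -0.029   0.015   0.0415  0.0455  0.0471] z [-0.0008  0.0062  0.0112  0.0312  0.0352]
side2 273 [-0.052  -0.051  -0.0496 -0.0239  0.0284  0.0376  0.0438] z [-0.0036 -0.0031  0.0009  0.0319  0.0377]
```

View pics/v2.png

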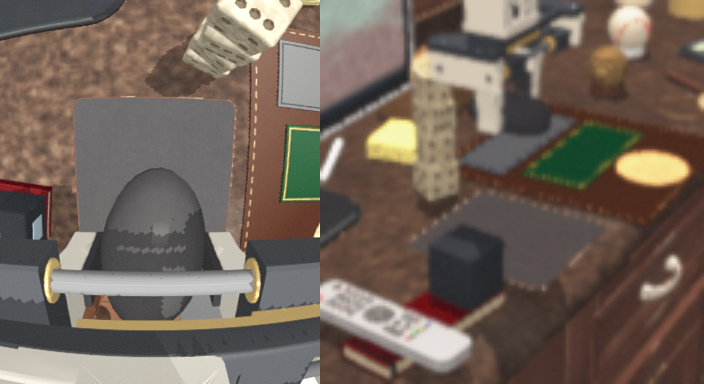

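```bash
python3 - <<'E'
from h import *
from meas import rect
im,z=ortho(['wrist2'],.4,.7,-.2,.1,.0005)
m=(z>-.02)&(z<.015)&((im.max(2).astype(int)-im.min(2))<18)
print(rect(m,.7,.1,.0005))
im,z=ortho(['scene2','side2'],.4,.7,-.2,.1,.001)
E
python3 - <<'E'
import sys; sys.path.insert(0,'.')
import os; os.chdir('.')
from meas import *
run('2')
print(ctrl.get_obs()['tool_pos'])
E
```

```text
c=(594.9,-73.5) mean=[600. -75.] size=(163.8,59.8) long-axis yaw=60.3
scene
  green c=(447.7,-267.1) mean=[ 447.7 -267.5] size=(187.3,78.2) long-axis yaw=61.9 z=0.008
  grey c=(536.3,-306.5) mean=[ 535.1 -307.3] size=(211.5,79.0) long-axis yaw=59.8 z=0.008
  coaster c=(365.0,-224.3) mean=[ 364.7 -224.2] size=(98.3,98.0) long-axis yaw=86.2 z=0.007
  mousemat c=(546.0,-45.0) mean=[544.6 -47.2] size=(171.4,165.0) long-axis yaw=-29.1 z=0.004
mouse none
  remote c=(639.6,181.3) mean=[635.6 185. ] size=(139.2,51.3) long-axis yaw=-35.8 z=0.035
  block c=(585.8,96.7) mean=[584.3  98.9] size=(61.0,58.2) long-axis yaw=53.1 z=0.077
notebook none
side
  green c=(474.0,-220.5) mean=[ 478.6 -219.2] size=(83.9,82.5) long-axis yaw=-23.4 z=0.006
  grey c=(567.5,-247.0) mean=[ 563.8 -248. ] size=(70.0,29.0) long-axis yaw=0.0 z=0.006
  coaster c=(367.1,-219.5) mean=[ 362.  -216.8] size=(91.7,84.3) long-axis yaw=-47.9 z=0.006
  mousemat c=(495.7,-18.1) mean=[493.1 -15.1] size=(157.6,60.4) long-axis yaw=60.8 z=0.003
  mouse c=(582.0,134.0) mean=[581.6 133.4] size=(13.0,7.0) long-axis yaw=0.0 z=0.071
  remote c=(657.4,173.1) mean=[656.3 175.4] size=(181.0,50.2) long-axis yaw=-34.4 z=0.034
  block c=(586.7,101.2) mean=[585.6 102.4] size=(58.8,58.2) long-axis yaw=55.1 z=0.215
  notebook c=(615.4,129.1) mean=[615.2 128.5] size=(65.4,31.5) long-axis yaw=-46.5 z=0.017
[ 0.54910772 -0.04013314  0.14494189]
```

Call:
step_arm:
  moves:
    - [[0, 0, -2, 0, 4], [0, 0, -2, 0, 4], [0, 0, 0, 0, 4]]

```text
clock: 4.75
tool_pos: [0.5476, -0.0393, 0.102]
orientation: [179.8, 0.2, -29.0]
force: [-0.6, 0.3, -1.6]
opening: 0.0577
gripper_force: 30.0
```

Call:
step_arm:
  moves:
    - [[-0.05, -0.8, -3, 0, 4], [0, 0, -3, 0, 4], [0, 0, -2, 0, 4], [0, 0, -0.9, 0, 4], [0, 0, -0.4, 0, 4], [0, 0, 0, 0, 4], [0, 0, 0, 0, 4]]

```text
clock: 5.45
tool_pos: [0.5493, -0.0476, 0.0127]
orientation: [-179.9, -0.1, -29.0]
force: [-0.2, 0.4, -1.5]
opening: 0.0582
gripper_force: 30.0
```

Call:
step_arm:
  moves:
    - [[-0.1, 0, -0.2, 0, 4], [0, 0, -0.2, 0, 4], [0, 0, -0.1, 0, 4], [0, 0, 0, 0, 4]]

```text
clock: 5.85
tool_pos: [0.5478, -0.0479, 0.008]
orientation: [-180.0, -0.1, -29.0]
force: [-3.3, 1.1, 12.2]
opening: 0.0578
gripper_force: 30.0
```

Call:
step_arm:
  moves:
    - [[0, 0, 0.05, 0, 6], [0, 0, 0, 0, 6.6], [0, 0, 0, 0, 7.4], [0, 0, 0, 0, 7.8], [0, 0, 0, 0, 7.8], [0, 0, 1, 0, 7.8], [0, 0, 3, 0, 7.8], [0, 0, 4, 0, 7.8], [0, 0, 4, 0, 7.8], [0, 0, 2, 0, 7.8]]

```text
clock: 6.85
tool_pos: [0.5489, -0.0479, 0.1516]
orientation: [-179.8, -0.2, -29.0]
force: [0.2, 0.0, -0.4]
opening: 0.0778
gripper_force: 0.0
```

Call:
step_arm:
  moves:
    - [[1.5, 3.6, 0.8, -0.015, 7.8], [1.5, 3.6, 0.8, -0.015, 7.8], [1.5, 3.6, 0.8, -0.015, 7.8], [1.5, 3.6, 0.8, -0.015, 7.8], [1.5, 3.6, 0.8, -0.015, 7.8], [1.5, 3.6, 0.8, -0.015, 7.8], [0, 0, 0, 0, 7.8], [0, 0, 0, 0, 7.8], [0, 0, 0, 0, 7.8]]

```text
clock: 7.75
tool_pos: [0.6368, 0.1674, 0.1951]
orientation: [180.0, 0.0, -34.2]
force: [0.3, -0.1, -0.9]
opening: 0.0778
gripper_force: 0.0
```

```bash
cat > m2.py <<'E'
from h import *
from meas import rect
import sys
t=sys.argv[1]
for n in ['wrist','scene','side']: shot(n,n+t)
o=ctrl.get_obs(); print(o['clock'],o['tool_pos'].round(4),o['orientation'].round(2))
for n in ['wrist','side','scene']:
    x1,y1,res=.8,.3,.0005
    im,z=ortho([n+t],.4,x1,-.2,y1,res)
    b,g,r=[im[...,k].astype(int) for k in range(3)]
    X=x1-(np.arange(im.shape[0])[:,None]+.5)*res+0*z; Y=y1-(np.arange(im.shape[1])[None]+.5)*res+0*z
    sat=im.max(2).astype(int)-im.min(2)
    nb=(r>g+40)&(r>b+40)&(z>.008)&(z<.03)&(Y<.235)&(Y>.04)&(X>.54)
    p=np.argwhere(nb); w=np.stack([x1-p[:,0]*res,y1-p[:,1]*res],1)*1000
    if len(w)>50:print(n,'nb',cv2.minAreaRect(w.astype(np.float32)))
    for k,m in dict(remote=(im.min(2)>110)&(sat<60)&(z>.02)&(z<.05)&(Y>.09)&(X>.55),
      block=(z>.065)&(z<.09)&(Y<.15)&(Y>.05)&(X<.65)&(X>.54),
      mouse=(z>.012)&(z<.05)&(im.max(2)<160)&(Y<.04)&(Y>-.12)&(X<.62)&(X>.46),
      mat=(z>-.01)&(z<.012)&(sat<18)&(Y<.07)&(Y>-.17)&(X>.43)&(X<.66)).items():
        try: print(n,k,rect(m,x1,y1,res))
        except Exception: pass
E
python3 m2.py 3
```

```text
7.9 [0.637  0.167  0.1953] [180.     0.   -34.25]
wrist nb ((623.6798095703125, 140.4974365234375), (170.5219268798828, 63.3747444152832), 52.30575942993164)
wrist remote c=(624.7,194.2) mean=[625.3 193.9] size=(98.0,47.1) long-axis yaw=-35.3
wrist block c=(586.6,97.1) mean=[586.1  95.3] size=(57.8,57.7) long-axis yaw=55.3
wrist mouse c=(548.7,-45.8) mean=[548.5 -44.6] size=(99.4,57.8) long-axis yaw=-36.9
wrist mat c=(545.1,-45.6) mean=[547.1 -42.9] size=(173.6,165.7) long-axis yaw=-30.0
side nb ((640.1517333984375, 161.53292846679688), (119.42454528808594, 63.495826721191406), 50.90613555908203)
side remote c=(689.4,167.6) mean=[689.2 173.4] size=(117.1,22.5) long-axis yaw=-35.2
side block c=(610.0,113.5) mean=[609.6 113.4] size=(30.1,9.3) long-axis yaw=-38.1
side mouse c=(544.7,-23.4) mean=[543.4 -21. ] size=(77.9,27.3) long-axis yaw=-19.3
side mat c=(506.8,-97.3) mean=[506.  -97.3] size=(15.9,7.4) long-axis yaw=-35.5
scene nb ((601.426513671875, 64.70589447021484), (21.042255401611328, 5.911355018615723), 49.39870071411133)
scene remote c=(659.3,159.8) mean=[663.8 157.7] size=(161.6,32.6) long-axis yaw=-46.6
scene block c=(573.9,80.5) mean=[572.9  79.6] size=(57.5,21.8) long-axis yaw=-36.4
scene mouse c=(539.5,-56.1) mean=[539.3 -56. ] size=(95.6,49.2) long-axis yaw=-44.5
scene mat c=(544.3,-47.6) mean=[535.8 -54.8] size=(170.8,157.7) long-axis yaw=-30.7
```

View pics/wrist3.png

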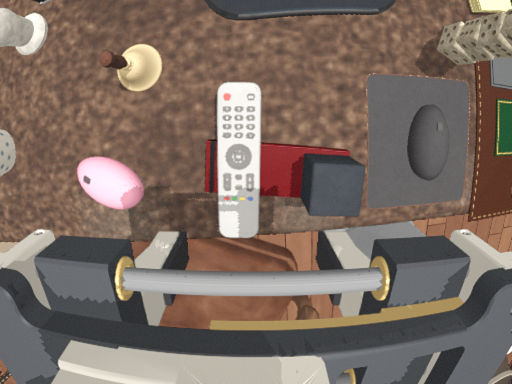

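Mouse on its mat at (430,142), within about 3 mm of the middle. The remote lies along (238,160). Grasping it at (0.6575, 0.1715), yaw −35°.

Call:
step_arm:
  moves:
    - [[2.05, 0.45, -3, -0.013, 7], [0, 0, -4, 0, 7], [0, 0, -4, 0, 7], [0, 0, -3, 0, 7], [0, 0, -2, 0, 7], [0, 0, -1, 0, 7], [0, 0, -0.3, 0, 7], [0, 0, 0, 0, 7], [0, 0, 0, 0, 7]]

```text
clock: 8.8
tool_pos: [0.6587, 0.1728, 0.0235]
orientation: [-179.9, -0.1, -34.9]
force: [0.6, 0.1, 0.1]
opening: 0.0698
gripper_force: 0.0
```

Call:
step_arm:
  moves:
    - [[0, 0, 0, 0, 5.5], [0, 0, 0, 0, 4.8], [0, 0, 0, 0, 4], [0, 0, 0, 0, 3], [0, 0, 0, 0, 3], [0, 0, 0, 0, 3]]

```text
clock: 9.4
tool_pos: [0.658, 0.1726, 0.0224]
orientation: [-180.0, -0.0, -34.9]
force: [-0.9, 0.1, 3.9]
opening: 0.0457
gripper_force: 30.0
```

Call:
step_arm:
  moves:
    - [[0, 0, 0.5, 0, 3], [0, 0, 2, 0, 3], [0, 0, 4, 0, 3], [0, 0, 4, -0.06, 3], [-3.1, -3.3, 0, -0.12, 3], [-3.1, -3.3, 0, -0.12, 3], [-3.1, -3.3, 0, -0.12, 3], [-3.1, -3.3, 0, -0.12, 3], [-3.1, -3.3, 0, -0.12, 3], [-3.1, -3.3, 0, -0.12, 3]]

```text
clock: 10.4
tool_pos: [0.4703, -0.0267, 0.1271]
orientation: [-180.0, 0.0, -79.9]
force: [1.3, -1.3, -2.1]
opening: 0.0459
gripper_force: 29.9
```

Call:
step_arm:
  moves:
    - [[-2.5, -3.3, 0, -0.12, 3], [0, -4, 0, -0.12, 3], [0, -4, 0, -0.12, 3], [0, -4, 0, -0.12, 3], [0.3, -4, 0, -0.12, 3], [1, -3, 0, -0.08, 3], [2, -2, 0, 0, 3], [0, 0, 0, 0, 3], [0, 0, 0, 0, 3]]

```text
clock: 11.3
tool_pos: [0.4794, -0.2688, 0.1265]
orientation: [179.9, -0.0, -118.7]
force: [0.2, 1.4, -1.0]
opening: 0.0458
gripper_force: 29.9
```

Run:
```python
from h import *
from meas import rect
o=ctrl.get_obs(); 
for n in ['wrist','side','scene']: shot(n,n+'4')
print(o['clock'],o['tool_pos'],o['orientation'])
x1,y1,res=.75,-.1,.0005
im,z=ortho(['wrist4'],.3,x1,-.5,y1,res,.2)
cv2.imwrite('pics/w4o.png',cv2.resize(im,None,fx=.75,fy=.75,interpolation=cv2.INTER_AREA))
```

```text
11.3 [ 0.47942019 -0.26875712  0.12646199] [ 1.79926838e+02 -5.53141910e-03 -1.18669996e+02]
```

View pics/wrist4.png

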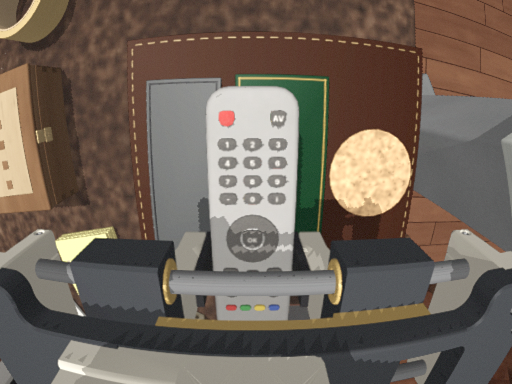

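View pics/w4o.png

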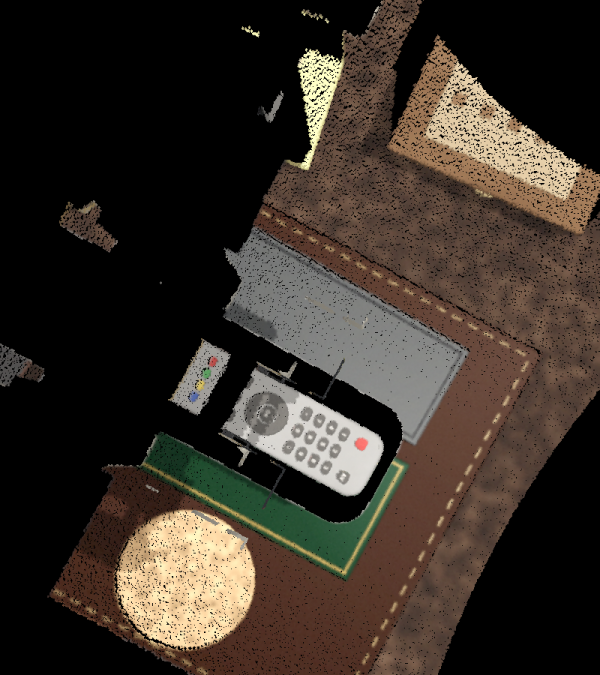

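```bash
cat > m4.py <<'E'
from h import *
from meas import rect
import sys
n=sys.argv[1]
x1,y1,res=.75,-.1,.0005
im,z=ortho([n],.3,x1,-.5,y1,res,.2)
b,g,r=[im[...,k].astype(int) for k in range(3)]; sat=im.max(2).astype(int)-im.min(2)
X=x1-(np.arange(im.shape[0])[:,None]+.5)*res+0*z; Y=y1-(np.arange(im.shape[1])[None]+.5)*res+0*z
grey=(sat<30)&(z>-.01)&(z<.03)&(X>.42)&(X<.62)&(im.max(2)>40)
print('grey',rect(grey,x1,y1,res),np.median(z[grey]))
gr=((g>r+15)|((r>120)&(b<90)&(X>.36)&(Y<-.16)))&(z<.03)&(z>-.01)&(np.hypot(X-.365,Y+.225)>.058)
print('green',rect(gr,x1,y1,res))
co=(r>150)&(g>120)&(z<.03)&(z>-.01)&(np.hypot(X-.365,Y+.225)<.062)
print('coaster',rect(co,x1,y1,res))
rem=(z>.09)&(z<.16)&(sat<40)&(im.min(2)>150)
print('remote',rect(rem,x1,y1,res),np.median(z[rem]))
# upper (far) edge of strip: max x-normal points
a=np.radians(61); 
p=np.argwhere(grey); w=np.stack([X[grey],Y[grey]],1)@np.array([[np.cos(a),-np.sin(a)],[np.sin(a),np.cos(a)]]) # along, across
w=w[(w[:,0]<np.percentile(w[:,0],99.9))]
for side in (-1,1):
    bins=np.arange(w[:,0].min()+.01,w[:,0].max()-.01,.002); e=[]
    for q in bins:
        s=w[abs(w[:,0]-q)<.001,1]
        if len(s)>5: e.append((q,np.percentile(s*side,99)*side))
    e=np.array(e); c=np.polyfit(e[:,0],e[:,1],1)
    for _ in range(3):
        rs=e[:,1]-np.polyval(c,e[:,0]); k=abs(rs)<max(.001,1.5*np.median(abs(rs))); c=np.polyfit(e[k,0],e[k,1],1)
    print('edge',side,'yaw',61+np.degrees(np.arctan(c[0])),'across',c[1]+c[0]*w[:,0].mean(), k.sum(), len(k))
E
python3 m4.py wrist4
```

```text
grey c=(527.8,-319.2) mean=[ 529.9 -328.9] size=(175.9,76.8) long-axis yaw=59.9 0.0059984754164502385
green c=(438.7,-282.9) mean=[ 412.6 -283.1] size=(157.5,88.1) long-axis yaw=61.5
coaster c=(362.9,-223.5) mean=[ 362.7 -223.4] size=(94.5,92.2) long-axis yaw=-54.9
remote c=(459.9,-304.3) mean=[ 456.8 -309.5] size=(101.7,46.9) long-axis yaw=61.8 0.13782197887179543
edge -1 yaw 89.85214081613434 across -0.7198937388211618 108 142
edge 1 yaw 85.40341502150366 across -0.5306335125545371 112 142
```

Remote held straight. The strip centre is about (0.5355, −0.307) at yaw 60.7°, green mat (0.448, −0.267) at 61.5°, coaster (0.363, −0.2235). Lowering before going under the cabinet.

Call:
step_arm:
  moves:
    - [[0, 0, -3.5, -0.014, 3], [2.8, -1.8, -1, 0, 3], [2.88, -1.87, 0, 0, 3], [0, 0, -3.5, 0, 3], [0, 0, -2.2, 0, 3], [0, 0, -0.8, 0, 3], [0, 0, 0, 0, 3], [0, 0, 0, 0, 3]]

```text
clock: 12.25
tool_pos: [0.5374, -0.305, 0.0183]
orientation: [-179.9, 0.0, -119.3]
force: [0.2, -1.2, 0.0]
opening: 0.0454
gripper_force: 29.9
```

Call:
step_arm:
  moves:
    - [[-0.1, 0, -0.25, 0, 3], [0, 0, -0.2, 0, 3], [0, 0, -0.1, 0, 3], [0, 0, 0, 0, 3]]

```text
clock: 12.65
tool_pos: [0.536, -0.3052, 0.0124]
orientation: [-180.0, 0.0, -119.4]
force: [-1.5, 0.6, 5.4]
opening: 0.0458
gripper_force: 30.0
```

Call:
step_arm:
  moves:
    - [[0, 0, 0, 0, 5], [0, 0, 0, 0, 5.6], [0, 0, 0, 0, 6.4], [0, 0, 0, 0, 6.4], [0, 0, 1, 0, 6.4], [0, 0, 3, 0, 6.4], [0, 0, 4, 0, 6.4], [-2, 1.5, 2, 0, 6.4], [-3, 2, 1, 0, 8.5], [0, 0, 0, 0, 8.5]]

```text
clock: 13.65
tool_pos: [0.4835, -0.2688, 0.1242]
orientation: [-179.9, 0.1, -119.4]
force: [0.7, -0.4, 0.0]
opening: 0.0749
gripper_force: 0.0
```

```bash
cat > m5.py <<'E'
from h import *
import sys
o=ctrl.get_obs(); shot('wrist',sys.argv[1]); print(o['clock'],o['tool_pos'],o['orientation'])
im,z=ortho([sys.argv[1]],.3,.75,-.5,-.1,.0005,.2)
cv2.imwrite('pics/%so.png'%sys.argv[1],cv2.resize(im[:,:],None,fx=.66,fy=.66,interpolation=cv2.INTER_AREA))
E
python3 m5.py wrist5
python3 - <<'E'
import os; os.chdir('.')
from h import *
from meas import rect
shot('scene','scene5')
for n in ['wrist5','scene5']:
    x1,y1,res=.75,-.1,.0005
    im,z=ortho([n],.3,x1,-.5,y1,res,.2); sat=im.max(2).astype(int)-im.min(2)
    X=x1-(np.arange(im.shape[0])[:,None]+.5)*res+0*z; Y=y1-(np.arange(im.shape[1])[None]+.5)*res+0*z
    print(n,'remote',rect((z>.016)&(z<.05)&(im.min(2)>120)&(X<.63)&(X>.44)&(Y<-.2),x1,y1,res))
    g=(sat<30)&(z<.06)&(X<.63)&(X>.44)&(Y<-.19)&(im.max(2)>60)
    print('strip',rect(cv2.morphologyEx(g.astype(np.uint8),cv2.MORPH_OPEN,np.ones((11,11))),x1,y1,res))
E
```

```text
13.65 [ 0.48350388 -0.26883728  0.12422748] [-1.79882519e+02  8.55434614e-02 -1.19392823e+02]
wrist5 remote c=(534.9,-306.7) mean=[ 528.6 -314.9] size=(179.3,48.1) long-axis yaw=60.6
strip c=(503.5,-347.6) mean=[ 497.2 -349.6] size=(102.4,60.4) long-axis yaw=60.2
scene5 remote c=(534.4,-307.3) mean=[ 531.7 -312.4] size=(180.0,49.8) long-axis yaw=60.7Traceback (most recent call last):
  File "<stdin>", line 11, in <module>
  File "meas.py", line 4, in rect
    n,l,s,c=cv2.connectedComponentsWithStats(mask); k=1+np.argmax(s[1:,4])
                                                        ~~~~~~~~~^^^^^^^^^
    return _wrapfunc(a, 'argmax', axis=axis, out=out, **kwds)
    return bound(*args, **kwds)
ValueError: attempt to get argmax of an empty sequence
```

View pics/wrist5o.png

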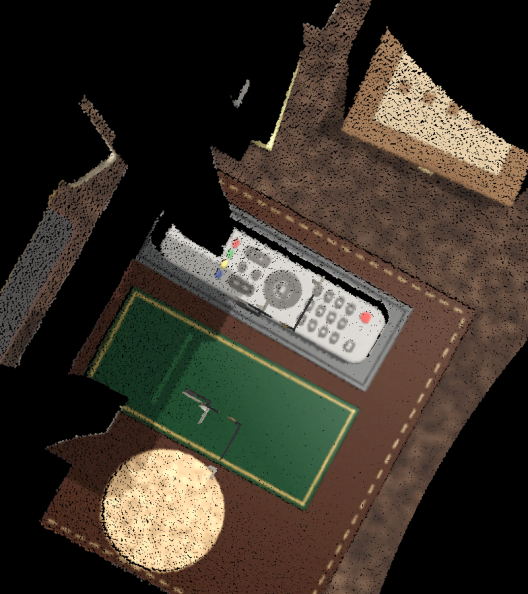

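Remote well placed, (0.535, −0.307) at 60.6°: in the picture it is centred and parallel on the strip around (280,285). The green mat's centre at (219,399) agrees with the earlier value. Next the block.

Call:
step_arm:
  moves:
    - [[-0.6, 4.2, 0, -0.012, 8.76], [-0.6, 4.2, 0, -0.012, 8.76], [-0.6, 4.2, 0, -0.012, 8.76], [-0.6, 4.2, 0, -0.012, 8.76], [2.1, 3.3, 0.3, -0.01, 8.76], [2.1, 3.3, 0.3, -0.01, 8.76], [2.1, 3.3, 0, -0.01, 8.76], [2.1, 3.3, 0, -0.01, 8.76], [2.1, 3.3, 0, -0.01, 8.76], [2.1, 3.3, 0, 0, 8.76]]

```text
clock: 14.75
tool_pos: [0.589, 0.0973, 0.1272]
orientation: [180.0, -0.0, -125.0]
force: [0.5, -0.2, 0.7]
opening: 0.0876
gripper_force: 0.0
```

Call:
step_arm:
  moves:
    - [[0, 0, 0, 0, 8.76], [0, 0, 0, 0, 8.76]]

```text
clock: 14.95
tool_pos: [0.5881, 0.0965, 0.1265]
orientation: [180.0, -0.1, -124.9]
force: [-0.0, -0.5, 0.2]
opening: 0.0874
gripper_force: 0.0
```

```bash
python3 m2.py 6 | egrep '^[0-9]|block|nb'
```

```text
15.1 [0.5874 0.095  0.1273] [ 1.7998e+02 -4.0000e-02 -1.2505e+02]
wrist nb ((626.2825317382812, 144.43011474609375), (162.65086364746094, 62.663333892822266), 52.10777282714844)
wrist block c=(587.7,99.6) mean=[588.6  99.9] size=(56.7,51.7) long-axis yaw=-35.4
side nb ((639.9725952148438, 162.01516723632812), (116.86982727050781, 62.95172882080078), 52.92692565917969)
side block c=(566.9,117.4) mean=[567.5 117.9] size=(36.9,8.9) long-axis yaw=51.8
scene nb ((624.0503540039062, 140.53982543945312), (171.70677185058594, 62.47319793701172), 52.552467346191406)
scene block c=(581.8,89.9) mean=[580.1  89.7] size=(55.4,20.1) long-axis yaw=-36.9
```

Call:
step_arm:
  moves:
    - [[-0.1, 0.2, -3, 0, 8.76], [0, 0, -3, 0, 8.76], [0, 0, -2, 0, 8.76], [0, 0, -1.2, 0, 8.76], [0, 0, -0.5, 0, 8.76], [0, 0, 0, 0, 8.76]]

```text
clock: 15.7
tool_pos: [0.5867, 0.0974, 0.0306]
orientation: [180.0, -0.0, -125.0]
force: [0.5, -0.7, 0.5]
opening: 0.0875
gripper_force: 0.0
```

Call:
step_arm:
  moves:
    - [[0, 0, 0, 0, 7], [0, 0, 0, 0, 6], [0, 0, 0, 0, 5.6], [0, 0, 0, 0, 4.5], [0, 0, 0, 0, 4], [0, 0, 0, 0, 4], [0, 0, 0, 0, 4]]

```text
clock: 16.4
tool_pos: [0.5869, 0.0979, 0.031]
orientation: [-180.0, 0.0, -125.0]
force: [-1.1, -0.5, 4.9]
opening: 0.0558
gripper_force: 29.9
```

Call:
step_arm:
  moves:
    - [[0, 0, 0.5, 0, 4], [0, 0, 2, 0, 4], [0, 0, 3.5, 0, 4], [0, 0, 3, 0, 4], [-1.4, -2, 0.5, 0, 4], [-2.5, -3.6, 0, 0, 4], [-2.5, -3.6, 0, 0, 4], [-2.5, -3.6, 0, 0, 4], [-2.5, -3.6, 0, 0, 4], [-2.5, -3.6, 0, 0, 4]]

```text
clock: 17.4
tool_pos: [0.4457, -0.1033, 0.1252]
orientation: [179.9, -0.0, -125.0]
force: [0.3, -0.8, -4.1]
opening: 0.0562
gripper_force: 29.9
```

Call:
step_arm:
  moves:
    - [[-2.5, -3.6, 0, 0, 4], [-2.5, -3.6, 0, 0, 4], [-2, -2.9, -1.5, 0, 4], [-1.5, -2.05, -2, 0, 4], [0, 0, -2, 0, 4], [0, 0, 0, 0, 4], [0, 0, 0, 0, 4]]

```text
clock: 18.1
tool_pos: [0.3625, -0.2237, 0.0707]
orientation: [179.9, -0.0, -125.0]
force: [0.2, 0.2, -3.5]
opening: 0.056
gripper_force: 29.9
```

Run:
```python
from h import *
from meas import rect
o=ctrl.get_obs(); shot('wrist','wrist7');shot('scene','scene7');shot('side','side7')
t=o['tool_pos'];print(o['clock'],t,o['orientation'])
x1,y1,res=.55,-.05,.0005
for n in ['wrist7','scene7']:
    im,z=ortho([n],.25,x1,-.4,y1,res,.13)
    for zz in (.08,.09,.1):
        X=x1-(np.arange(im.shape[0])[:,None]+.5)*res+0*z; Y=y1-(np.arange(im.shape[1])[None]+.5)*res+0*z
        m=(abs(z-t[2]-.045)<.006)&(np.hypot(X-t[0],Y-t[1])<.05)
    try: print(n,'block top',rect(m,x1,y1,res))
    except Exception: print('none')
    b,g,r=[im[...,k].astype(int) for k in range(3)]
    co=(r>140)&(g>110)&(z<.02)&(np.hypot(X-.365,Y+.225)<.062)
    print(' coaster',rect(co,x1,y1,res))
```

```text
18.1 [ 0.36249072 -0.22366924  0.07068047] [ 1.79941032e+02 -4.00821493e-02 -1.25008173e+02]
wrist7 block top c=(351.0,-239.0) mean=[ 351.2 -238.9] size=(84.6,21.0) long-axis yaw=-35.2
 coaster c=(351.9,-241.0) mean=[ 350.8 -247.4] size=(95.4,51.9) long-axis yaw=-31.3
scene7 block top c=(358.3,-240.1) mean=[ 354.5 -238.1] size=(67.3,28.2) long-axis yaw=-34.6
 coaster c=(353.7,-228.8) mean=[ 353.5 -232.1] size=(102.7,77.4) long-axis yaw=-52.4
```

Call:
step_arm:
  moves:
    - [[0, -0.05, -2.5, 0, 4], [0, 0, -1.5, 0, 4], [0, 0, -0.5, 0, 4], [0, 0, -0.2, 0, 4], [0, 0, -0.15, 0, 4], [0, 0, 0, 0, 4]]

```text
clock: 18.85
tool_pos: [0.3633, -0.2242, 0.0226]
orientation: [-179.9, 0.0, -125.0]
force: [0.1, 0.8, -3.1]
opening: 0.0557
gripper_force: 29.9
```

Call:
step_arm:
  moves:
    - [[0, 0, -0.1, 0, 4], [0, 0, -0.1, 0, 4], [0, 0, 0, 0, 4]]

```text
clock: 19.15
tool_pos: [0.3631, -0.2243, 0.0209]
orientation: [-179.9, 0.0, -125.0]
force: [-2.8, 3.4, 6.7]
opening: 0.0559
gripper_force: 29.9
```

Call:
step_arm:
  moves:
    - [[0, 0, 0, 0, 6], [0, 0, 0, 0, 6.6], [0, 0, 0, 0, 7.4], [0, 0, 0, 0, 7.8], [0, 0, 1, 0, 7.8], [0, 0, 3, 0, 7.8], [0, 0, 4, 0, 7.8], [0, 0, 4, 0, 7.8], [2, 2.9, 0, 0, 7.8], [2.4, 3.5, 0, 0, 7.8]]

```text
clock: 20.15
tool_pos: [0.4074, -0.1601, 0.1425]
orientation: [-179.8, 0.2, -125.2]
force: [0.9, -0.7, 0.6]
opening: 0.0781
gripper_force: 0.0
```

Call:
step_arm:
  moves:
    - [[2.7, 3.75, 0, -0.015, 8], [2.7, 3.75, 0, -0.015, 8], [2.7, 3.75, 0, -0.015, 8], [2.7, 3.75, 0, 0, 8], [2.7, 3.75, 0, 0, 8], [2.7, 3.75, 0, 0, 8], [2.7, 3.75, 0, 0, 8], [2.7, 3.75, 0, 0, 8], [0, 0, 0, 0, 8], [0, 0, 0, 0, 8]]

```text
clock: 21.15
tool_pos: [0.6226, 0.1406, 0.1398]
orientation: [180.0, -0.1, -127.5]
force: [0.1, 0.0, -0.2]
opening: 0.0799
gripper_force: 0.0
```

```bash
python3 m2.py 8 | egrep '^[0-9]|nb'
python3 - <<'E'
import os; os.chdir('.')
from h import *
from meas import rect
for n in ['scene8']:
    x1,y1,res=.75,-.1,.0005
    im,z=ortho([n],.3,x1,-.5,y1,res,.2)
    m=(z>.05)&(z<.08)
    X=x1-(np.arange(im.shape[0])[:,None]+.5)*res+0*z
    print('block',rect(m&(X<.43),x1,y1,res),np.median(z[m&(X<.43)]))
E
```

```text
21.3 [0.622  0.139  0.1405] [ 1.7999e+02 -1.0000e-02 -1.2762e+02]
wrist nb ((623.3253784179688, 140.45822143554688), (171.04998779296875, 62.99027633666992), 52.034976959228516)
side nb ((623.3306274414062, 139.61819458007812), (172.824951171875, 65.87773895263672), 51.08233642578125)
scene nb ((620.5682373046875, 135.396240234375), (163.65786743164062, 65.06050872802734), 51.779571533203125)
block c=(362.3,-225.6) mean=[ 361.2 -226.3] size=(60.1,58.1) long-axis yaw=54.0 0.0656306185507779
```

Call:
step_arm:
  moves:
    - [[0.1, 0.05, -4, -0.005, 8], [0, 0, -4, 0, 8], [0, 0, -3, 0, 8], [0, 0, -1.5, 0, 8], [0, 0, -0.6, 0, 8], [0, 0, -0.3, 0, 8], [0, 0, 0, 0, 8], [0, 0, 0, 0, 8]]

```text
clock: 22.1
tool_pos: [0.6245, 0.1407, 0.0075]
orientation: [-179.9, 0.1, -127.9]
force: [-0.4, -0.4, -0.1]
opening: 0.0798
gripper_force: 0.0
```

Call:
step_arm:
  moves:
    - [[0, 0, -0.2, 0, 7], [0, 0, 0, 0, 6.4], [0, 0, 0, 0, 5.5], [0, 0, 0, 0, 4.5], [0, 0, 0, 0, 4.5], [0, 0, 0, 0, 4.5]]

```text
clock: 22.7
tool_pos: [0.6237, 0.1404, 0.0044]
orientation: [-180.0, 0.0, -127.9]
force: [-0.6, 0.8, 3.4]
opening: 0.0616
gripper_force: 30.0
```

Call:
step_arm:
  moves:
    - [[0, 0, 0.5, 0, 4.5], [0, 0, 2, 0, 4.5], [0, 0, 4, 0, 4.5], [0, 0, 4, 0, 4.5], [-2.7, -3.3, 0.5, 0, 4.5], [-2.7, -3.3, 0.5, 0.02, 4.5], [-2.7, -3.3, 0, 0.02, 4.5], [-2.7, -3.3, 0, 0.02, 4.5], [-2.7, -3.3, 0, 0.02, 4.5], [-2.7, -3.3, 0, 0.02, 4.5]]

```text
clock: 23.7
tool_pos: [0.4602, -0.0589, 0.1191]
orientation: [180.0, 0.0, -122.1]
force: [0.1, -0.1, -1.9]
opening: 0.0615
gripper_force: 30.0
```

Call:
step_arm:
  moves:
    - [[-0.3, -4.1, 0, 0.02, 4.5], [-0.3, -4.1, 0, 0.02, 4.5], [-0.3, -4.1, 0, 0.02, 4.5], [-0.3, -4.1, 0, 0, 4.5], [-0.3, -4, 0, 0, 4.5], [0, 0, 0, 0, 4.5], [0, 0, 0, 0, 4.5]]

```text
clock: 24.4
tool_pos: [0.4459, -0.2626, 0.1187]
orientation: [179.9, -0.0, -118.9]
force: [0.6, 0.9, -2.3]
opening: 0.0614
gripper_force: 30.0
```

```bash
python3 m5.py wrist9
python3 - <<'E'
import os; os.chdir('.')
from h import *
from meas import rect
x1,y1,res=.75,-.1,.0005
im,z=ortho(['wrist9'],.3,x1,-.5,y1,res,.2)
b,g,r=[im[...,k].astype(int) for k in range(3)]
print('nb',rect((r>g+40)&(r>b+40)&(z>.09),x1,y1,res))
X=x1-(np.arange(im.shape[0])[:,None]+.5)*res+0*z; Y=y1-(np.arange(im.shape[1])[None]+.5)*res+0*z
gr=((g>r+15)|((r>120)&(b<90)))&(z<.02)&(z>-.01)&(abs(Y+.27)<.13)&(X>.36)&(X<.53)
print('green',rect(gr,x1,y1,res))
E
```

```text
24.4 [ 0.44588972 -0.26255278  0.11869633] [ 1.79947196e+02 -4.49035718e-03 -1.18868163e+02]
nb c=(427.7,-295.1) mean=[ 427.5 -295.6] size=(96.6,63.3) long-axis yaw=61.2
green c=(426.5,-356.8) mean=[ 429.2 -371.9] size=(124.0,89.6) long-axis yaw=1.7
```

View pics/wrist9.png

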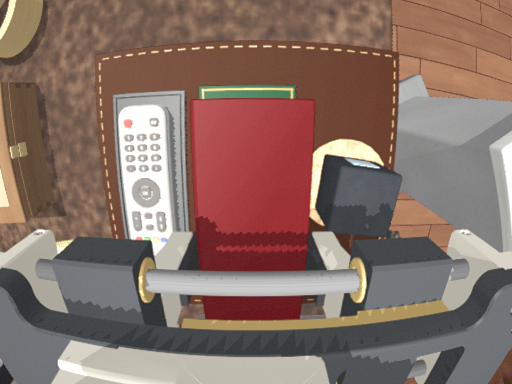

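Call:
step_arm:
  moves:
    - [[0.2, -0.4, -3.5, 0.006, 4.5], [0, 0, -3.5, 0, 4.5], [0, 0, -2, 0, 4.5], [0, 0, -0.8, 0, 4.5], [0, 0, -0.4, 0, 4.5], [0, 0, 0, 0, 4.5], [0, 0, 0, 0, 4.5]]

```text
clock: 25.15
tool_pos: [0.4496, -0.2656, 0.0182]
orientation: [-179.9, 0.0, -118.3]
force: [0.3, -0.1, -1.5]
opening: 0.0616
gripper_force: 30.0
```

Run:
```python
from h import *
from meas import rect
x1,y1,res=.75,-.1,.0005
im,z=ortho(['wrist5'],.3,x1,-.5,y1,res,.2)
b,g,r=[im[...,k].astype(int) for k in range(3)]
m=(g>r+12)&(z<.02)&(z>-.01)
print(rect(cv2.morphologyEx(m.astype(np.uint8),cv2.MORPH_CLOSE,np.ones((15,15))),x1,y1,res))
print(ctrl.get_obs()['tool_pos'])
```

```text
c=(448.0,-266.0) mean=[ 447.7 -268.9] size=(196.0,88.6) long-axis yaw=61.5
[ 0.44962635 -0.26561383  0.01817477]
```

Call:
step_arm:
  moves:
    - [[-0.1, 0, -0.3, 0, 4.5], [0, 0, -0.2, 0, 4.5], [0, 0, -0.1, 0, 4.5], [0, 0, 0, 0, 4.5]]

```text
clock: 25.55
tool_pos: [0.4475, -0.2657, 0.011]
orientation: [180.0, -0.0, -118.4]
force: [0.1, -0.1, -1.1]
opening: 0.0615
gripper_force: 30.0
```

Call:
step_arm:
  moves:
    - [[0, 0, -0.1, 0, 4.5], [0, 0, -0.1, 0, 4.5], [0, 0, 0, 0, 4.5]]

```text
clock: 25.85
tool_pos: [0.4478, -0.2658, 0.0103]
orientation: [-180.0, -0.0, -118.3]
force: [-4.3, 3.5, 14.7]
opening: 0.0617
gripper_force: 30.0
```

Contact. Opening only a little so the finger clears the block, then rising.

Call:
step_arm:
  moves:
    - [[0, 0, 0.05, 0, 6.4], [0, 0, 0, 0, 6.6], [0, 0, 0, 0, 6.7], [0, 0, 0, 0, 6.7], [0, 0, 0.8, 0, 6.7], [0, 0, 2.5, 0, 6.7], [0, 0, 4, 0, 6.7], [0, 0, 4, 0, 6.7], [-1, 4, 1, 0, 6.7], [-1, 4, 1, 0, 6.7]]

```text
clock: 26.85
tool_pos: [0.4279, -0.1855, 0.1442]
orientation: [-179.9, 0.1, -118.5]
force: [0.1, 1.5, -0.3]
opening: 0.0674
gripper_force: 0.0
```

Call:
step_arm:
  moves:
    - [[0, 4.5, 1, 0, 6.7], [0, 4.5, 1, 0, 6.7], [0.5, 4.5, 1, 0, 6.7], [0.5, 4.5, 0, 0, 6.7], [0.5, 4.5, 0, 0, 6.7], [0.5, 4.5, 0, 0, 6.7], [0, 4.5, 0, 0, 6.7], [0, 3, 0, 0, 6.7], [0, 0, 0, 0, 6.7], [0, 0, 0, 0, 6.7]]

```text
clock: 27.85
tool_pos: [0.4473, 0.1597, 0.1727]
orientation: [180.0, -0.0, -118.3]
force: [-0.3, 0.6, -0.5]
opening: 0.0671
gripper_force: 0.0
```

Run:
```python
from h import *
from meas import rect
for n in ['wrist','scene','side']: shot(n,n+'10')
print(ctrl.get_obs()['clock'],ctrl.get_obs()['tool_pos'])
for n in ['wrist10','scene10','side10']:
    x1,y1,res=.75,.1,.0005
    im,z=ortho([n],.3,x1,-.5,y1,res,.2); sat=im.max(2).astype(int)-im.min(2)
    b,g,r=[im[...,k].astype(int) for k in range(3)]
    X=x1-(np.arange(im.shape[0])[:,None]+.5)*res+0*z; Y=y1-(np.arange(im.shape[1])[None]+.5)*res+0*z
    for k,m in dict(nb=(r>g+40)&(r>b+40)&(z>.014)&(z<.035)&(X<.55)&(Y<-.15)&(X>.37),
      remote=(z>.016)&(z<.05)&(im.min(2)>120)&(X<.63)&(X>.46)&(Y<-.2), block=(z>.055)&(z<.08)&(X<.42)&(Y<-.15),
      mouse=(z>.012)&(z<.05)&(im.max(2)<160)&(Y<.04)&(Y>-.12)&(X<.62)&(X>.46)).items():
        try: print(n,k,rect(m,x1,y1,res))
        except Exception: pass
a=cv2.resize(load('scene10')[0][130:384,180:480],None,fx=2,fy=2,interpolation=cv2.INTER_CUBIC);cv2.imwrite('pics/fin.png',a)
```

```text
28.0 [0.44751229 0.15841354 0.17271752]
wrist10 mouse c=(545.2,-46.4) mean=[544.5 -44.9] size=(97.6,60.9) long-axis yaw=-30.3
scene10 nb c=(447.2,-265.7) mean=[ 445.3 -269.5] size=(175.0,63.5) long-axis yaw=61.9
scene10 remote c=(534.2,-307.4) mean=[ 531.3 -311.4] size=(181.0,50.0) long-axis yaw=61.0
scene10 block c=(362.2,-225.4) mean=[ 361.3 -226.3] size=(59.7,58.1) long-axis yaw=53.4
scene10 mouse c=(540.0,-53.1) mean=[537.3 -55.8] size=(92.3,46.4) long-axis yaw=-38.2
side10 nb c=(423.5,-304.3) mean=[ 422.5 -304.3] size=(7.5,4.0) long-axis yaw=0.0
side10 remote c=(582.5,-233.8) mean=[ 583.  -233.7] size=(14.0,11.8) long-axis yaw=4.8
side10 block c=(386.2,-206.7) mean=[ 386. -207.] size=(35.1,10.3) long-axis yaw=-26.6
side10 mouse c=(531.3,-20.1) mean=[530.9 -16.3] size=(51.4,24.6) long-axis yaw=-8.7
```

View pics/fin.png

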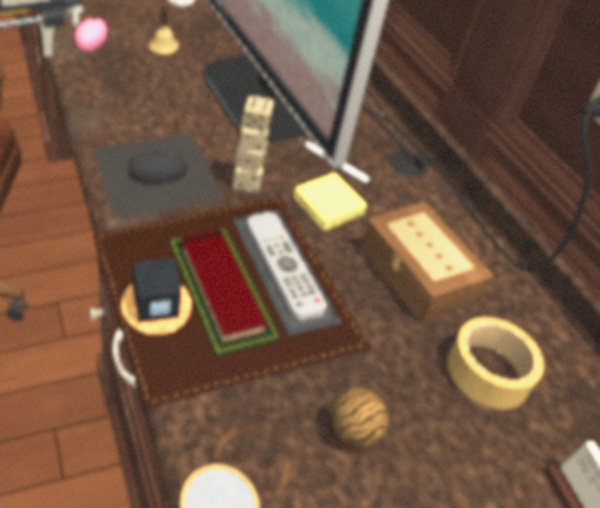

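The final picture shows everything in place: mouse on its mat (157,165), block on the coaster (157,290), notebook centred on the green mat (225,285), remote on the strip (287,265), and the dice standing at (253,145).

```bash
python3 -c "
from plant import close_job
print(close_job())"
```

```text
the job is handed in; nothing more can be done
None
```

I took the pile apart and put the mouse, remote, stone block and notebook back in that order, each within about 3 mm of its middle in the last measurements; nothing tipped, the dice column still stands, and the job was handed in at about 28 s.

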